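# Clear the scraper off the computer and hold its cover open

### The arm

A 7-joint arm with a two-finger parallel gripper is mounted at the origin on the work surface. World frame = base frame: x ahead of the robot, y to its left, z up, the work surface at z = 0. Lengths are in m, angles in degrees, forces in N, time in s.
With the tool pointing down it reaches from about 0.425 to 0.875 m from the base axis. Payload 9.9 kg.
Tool frame: the origin (TCP) lies at the very end of the fingers, on their centre line; the grasp point (between the pads) lies 19 mm behind it; x points along the fingers, y is the direction in which the jaws open and shut, and the axes are right-handed (so a half turn about x gives the same grasp; the last joint's range is limited). The gripper opens to 85 mm and grips with 20 to 120 N. Pads are 22 mm wide; open, the fingers measure 114 mm over their backs; the gripper's body (76 mm by 85 mm) begins 54 mm behind the grasp point. The pads swing forward as they close: fully open they stand 13 mm farther back than shut.
Start: joints at [-4.801, 32.985, 1.427, 82.34, -0.859, 64.687, -3.237], TCP at [0.675, 0, 0.231] pointing down, gripper open.
Joint ranges: [-157.87, 157.87], [-19.46, 123.44], [-87.15, 90], [11.01, 140.99], [-62.26, 242.26], [9.8, 113.94], [-161.44, 161.44]. Speed limits (degrees/s): [127.2, 127.2, 172.46, 172.46, 180, 180, 180].

### API

Orientations are given as [roll, pitch, yaw] about the fixed x, y, z axes, in that order (R = Rz(yaw) Ry(pitch) Rx(roll)).
In Python, from station import * gives the robot as it stands. The module is installed in compiled form; this text tells all that it offers. Calls block until the motion is done:
- move_to(position, orientation): joint-space move of the TCP to a pose.
- servo_line(position, v=0.15, ori=None): straight line of the TCP; ori=None keeps the orientation; v is the mean speed in m/s.
- move_joints(angles): joint-space move.
- command_gripper(opening, grasp_force=None): finger opening in m; grasp_force is the grip in N (None keeps the last); returns when the fingers have stopped.
- wait(seconds).
- solve_ik(position, orientation): joint angles nearest the present ones, or None.
- state(): the state.
- get_image(name): name is "scene" or "side" or "wrist"; returns (picture, depth): 480x640x3 uint8, red, green, blue; 480x640 float32, m along the optical axis (not along the pixel's ray), 0 where there is no reading.
- camera_info(name): a dict with "intrinsics" (3x3 intrinsics, pixels), "view" (4x4, takes a point from world to camera coordinates); the wrist camera has in their place "tool_from_camera" (4x4, takes a point from camera to tool coordinates, whose origin is the TCP and whose axes are the tool frame's). Camera axes: x right, y down, z forward; pixel columns grow to the right and rows downward; lengths in m; the calibration is good to about 2 mm. The wrist camera is an equidistant fisheye: a pixel r from the principal point sees the ray r / f radians off the axis. A picture is of the moment at which its call begins: read the wrist's pose just before it. camera_info takes no time and is no camera call.
A pose or a line that the arm cannot do raises PlanningError and nothing moves.
- finish_job(): hands the job in, once; it reports no verdict.
The state is a dict: "t": time; "joints": joint angles; "joint_velocities": joint speeds; "effort": joint torques, N m; "eef_pos": TCP position; "orientation": TCP orientation; "contact_force": force on the tool from outside, world axes, zero at the start; "moment": the same for the moment, N m; "finger_gap": finger opening in m.
Only numpy, scipy, OpenCV 4.12 (cv2) and the standard library are available. Lean on these libraries where they do the work, as an engineer would, in place of code of your own. Each camera call takes 0.05 s, during which the arm holds its last target. There are 200 camera calls.

### The job

Take the scraper off the closed computer cover and slide its blade into the slot of the wooden holder until the handle meets the block, and let go of it there. Then lift the cover by its red tab and hold it steady at about 50 degrees open so the board can be inspected; finish while still holding it, because it falls shut if released. Leave the jar, spool, multimeter and parts tray where they are.

Things in the scene. Friction and masses are not known exactly. Their poses are not given: they have to be found in the camera images.
- computer: Fixed small desktop computer case, black, 220 (x) x 240 (y) x 70 mm high, open-topped under its hinged grey cover with black vent lines; sockets and a vent grid on its hinge side; origin at the centre of its underside on the work surface. Its x axis points from the red-tab side to the hinge side. With the cover closed the cover's top is 76 mm above the work surface. Left or right of centre, the holder on the other side.
- cover (a joint): Opening angle of the grey cover in rad: 0 closed and level, growing as the tab side rises, stop at 1.35; 0.873 is 50 degrees. The cover (220 x 240 x 6 mm, about 0.25 to 0.5 kg) turns freely and falls shut from any angle when let go. Lifting it takes about 1 to 3 N at the tab.
- cover_tab (a point): Centre of the red pull tab: an upright disc 28 mm in diameter and 14 mm thick (thickness along the computer's y axis), on a 14 mm wide, 6 mm thick stem, 38 mm outside the middle of the cover's front (-x) edge; 73 mm above the work surface when closed, nothing below or beside it. Can be pinched from above on its two flat faces and may pivot between the fingers while the cover turns. Its frame turns with the cover; x axis points to the hinge.
- cover_hinge (a point): Middle of the hinge line, at the far (+x) upper rim of the case, 70 mm above the work surface. The hinge line runs along the computer's y axis. The tab centre is 258 mm from it along the cover and 3 mm above the cover's lower face. Frame turns with the cover.
- scraper: Loose flat scraper, about 0.12 kg, lying flat on the closed cover. Orange handle 100 long x 22 wide x 20 mm high, reaching from the origin to -x; steel blade 75 long x 38 wide x 4 mm thick, reaching from the origin to +x, flush with the handle's underside. Origin on the underside, mid-width, at the shoulder where handle meets blade; z up. It balances about 10 mm ahead of the origin (on the blade side), so grip the handle near the shoulder, e.g. 28 mm behind it.
- scraper_tip (a point): Middle of the blade's front edge on its underside, 75 mm ahead of the scraper's origin; same axes as the scraper.
- holder: Fixed wooden holder block, 95 deep (x) x 100 wide (y) x 66 mm high, with one level slot. Origin on the work surface under the middle of the slot's mouth, which is in the block's front (-x) face; the block reaches from there to +x. The blade goes in along the block's +x. A white stripe (12 x 48 mm) on its top marks the edge above the mouth.
- slot_mouth (a point): Middle of the slot's lower edge at the mouth: the slot's floor, 40 mm above the work surface. The slot is 48 mm wide (y), 10 mm high and 85 mm deep, so that the blade fits in flat and the handle's shoulder stops against the block. Same axes as the holder.
- jar: Bystander: clear screw jar with blue cap, 48 mm in diameter, 60 mm high, about 0.38 m ahead of the robot; origin at the centre of its underside.
- spool: Bystander: metal-grey solder spool, 56 mm in diameter, 40 mm high, standing beyond the work; origin at the centre of its underside.
- meter: Bystander: red multimeter lying flat, 150 x 75 x 32 mm, at the left; origin at the centre of its underside.
- tray: Bystander: yellow two-compartment parts tray, 130 x 90 x 35 mm, at the right; origin at the centre of its underside.
Mind the look-alikes: they are no part of the job. What is meant by the scraper is not blue or green, and is the larger of those in its own colour.

How it is judged (in metres and radians):
On the way, in this order (a step that is already met when the one before it is completed fails the run):
1. the scraper's blade is fully in the holder's slot, handle within 12 mm of the block, and let go (x of scraper_tip in the frame of holder above 0.063 m and y of scraper_tip in the frame of holder between -0.015 and 0.015 m and z of scraper_tip in the frame of holder between 0.036 and 0.053 m and contact force between the fingers and scraper below 0.1 N), for 0.3 s.
2. the cover is held still by the fingers at 42 to 58 degrees open, the scraper still in its slot (all of step 1 and value of joint cover between 0.733 and 1.012 rad and velocity of joint cover between -0.1 and 0.1 rad/s and contact force between the fingers and cover above 0.5 N), for 0.5 s.
At the end, for the whole second after the job is handed in: The cover is held still (under 0.1 rad/s) at 50 degrees, give or take 8, with the fingers carrying it; the scraper, not touched by the fingers, sits in the slot with its handle within 12 mm of the block (all of step 2); the arm keeps its last pose, push and grip.
It fails at once if the screw jar was moved by more than 25 mm (distance of jar from where it was at the start of the episode above 0.025 m).
It fails at once if the solder spool was moved by more than 25 mm (distance of spool from where it was at the start of the episode above 0.025 m).
It fails at once if the multimeter was moved by more than 25 mm (distance of meter from where it was at the start of the episode above 0.025 m).
It fails at once if the parts tray was moved by more than 25 mm (distance of tray from where it was at the start of the episode above 0.025 m).
It also fails if it takes over 61 s, if anything falls off the work surface, if the arm or the gripper's body presses on something with over 40 N, if the wrist force passes 120 N, or if a joint passes its speed limit or range.

## Working session

There is one attempt and no reset: what is moved stays moved. The work goes in short steps, each a Python script; the robot and the scene stay as the last script left them, time stands still between calls to the robot, and variables do not carry over. Pictures are saved under pics/ and viewed, about 8 in all and at most 12, crops included, and the job is handed in when it is done.

```bash
mkdir -p pics; cat > h.py <<'E'
import numpy as np, cv2
from station import *
def save(n,im): cv2.imwrite('pics/'+n,im[:,:,::-1])
def cloud(name):
    im,d=get_image(name); c=camera_info(name); K=np.array(c['intrinsics']); V=np.array(c['view'])
    v,u=np.mgrid[:480,:640]
    P=np.stack([(u-K[0,2])/K[0,0]*d,(v-K[1,2])/K[1,1]*d,d],-1)
    W=(P-V[:3,3])@V[:3,:3]
    W[d<=0]=np.nan
    return im,W
E
python3 - <<'E'
from h import *
for n in ('scene','side'):
    im,W=cloud(n); save(n+'0.png',im); np.savez('%s0.npz'%n,im=im,W=W)
    print(n,np.array(camera_info(n)['intrinsics']).tolist(),np.array(camera_info(n)['view']).round(3).tolist())
print(state()['t'])
E
```

```text
scene [[610.5837417992044, 0.0, 324.74365009899924], [0.0, 610.5837417992044, 235.12734389118634], [0.0, 0.0, 1.0]] [[-0.22, 0.975, 0.008, 0.154], [0.754, 0.175, -0.633, -0.391], [-0.619, -0.133, -0.774, 2.071], [0.0, 0.0, 0.0, 1.0]]
side [[507.02074680639413, 0.0, 324.6206531897202], [0.0, 507.02074680639413, 240.68355442904732], [0.0, 0.0, 1.0]] [[0.991, -0.134, -0.018, -0.562], [-0.102, -0.657, -0.747, 0.114], [0.088, 0.742, -0.665, 1.206], [0.0, 0.0, 0.0, 1.0]]
0.1
```

View pics/scene0.png

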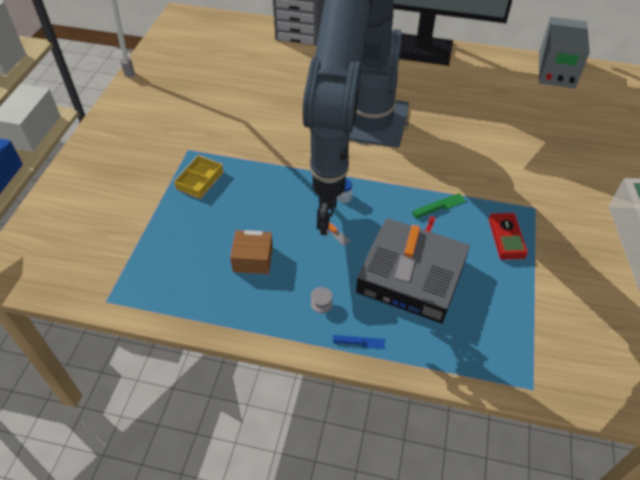

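View pics/side0.png

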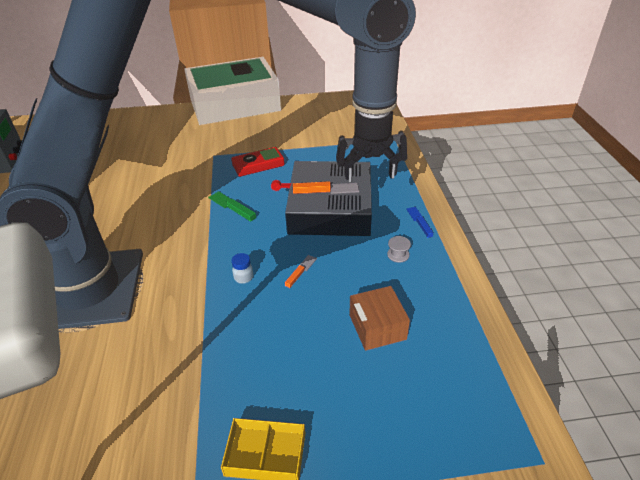

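Candidates for the scraper are the large orange one on the cover (scene 412,241; side 312,187), a small orange one on the mat (scene 337,232; side 298,272), green (side 232,206) and blue (side 420,222). I choose the large orange one on the cover. A close crop and measurements will check it.

```bash
python3 - <<'E'
from h import *
a=[]
for n,(x,y,w,h) in (('scene',(220,200,260,130)),('side',(260,140,160,220))):
    z=np.load(n+'0.npz'); im,W=z['im'],z['W']
    hsv=cv2.cvtColor(im,cv2.COLOR_RGB2HSV); H,S,V=cv2.split(hsv)
    def comp(m,tag,zr,mn=15):
        m=m&(W[...,2]>zr[0])&(W[...,2]<zr[1])
        k,l,st,c=cv2.connectedComponentsWithStats(m.astype(np.uint8))
        for i in range(1,k):
            if st[i,4]<mn: continue
            p=W[l==i]; xy=p[:,:2].astype(np.float32)
            r=cv2.minAreaRect((xy*1000).astype(np.float32))
            if abs(p[:,0].mean()-.6)<.35: print(n,tag,st[i,4],c[i].round(0),'mean',p.mean(0).round(4),'zpct',np.percentile(p[:,2],[5,50,95]).round(4),'rect',np.round(r[0],1),np.round(r[1],1),round(r[2],1))
    org=(H>=8)&(H<=16)&(S>190)&(V>120)
    comp(org,'orange',(-.01,.3)); 
    comp(org,'orangetop',(.088,.105)); 
    red=((H<=5)|(H>=175))&(S>150)&(V>80)
    comp(red,'red',(.0,.2))
    comp((S<60)&(V>170),'white',(.055,.075))
    comp((H>=5)&(H<=16)&(S>90),'woodtop',(.06,.072))
    comp((S<70),'covertop',(.072,.08),200)
    comp((S<70),'blade',(.0785,.09),20)
    comp((H<40)|(H>120)|(S<90),'jarspool',(.03,.064),60)
c=cv2.imread('pics/side0.png')[150:250,260:400]; c=cv2.resize(c,None,fx=5,fy=5,interpolation=2); cv2.imwrite('pics/crop.png',c)
E
```

```text
scene orange 165 [412. 241.] mean [0.572  0.2067 0.0949] zpct [0.0896 0.0949 0.0999] rect [569.9 206.7] [ 15.7 101.6] 86.0
scene orangetop 162 [412. 241.] mean [0.5722 0.2068 0.095 ] zpct [0.0898 0.095  0.1   ] rect [569.9 206.7] [ 15.7 101.6] 86.0
scene red 762 [506. 235.] mean [0.4334 0.4615 0.0279] zpct [0.0151 0.0292 0.0352] rect [427.1 467.2] [155.9  79.4] 15.2
scene red 53 [430. 224.] mean [0.485  0.2472 0.0786] zpct [0.0715 0.0792 0.0844] rect [485.2 247.3] [10.9 44.8] 80.4
scene white 20 [621. 203.] mean [0.275  0.772  0.0672] zpct [0.059  0.0673 0.0747] rect [275.4 772.1] [30.   6.1] 6.9
scene white 46 [253. 232.] mean [ 0.6145 -0.2218  0.0647] zpct [0.0606 0.065  0.0685] rect [ 614.3 -221.4] [12.1 44. ] 8.5
scene woodtop 896 [251. 247.] mean [ 0.6639 -0.2115  0.0651] zpct [0.061  0.0649 0.0701] rect [ 660.9 -212.4] [99.7 98.3] 9.1
scene covertop 4509 [415. 264.] mean [0.6288 0.2238 0.0755] zpct [0.0725 0.0754 0.0791] rect [619.3 221.4] [239.6 223.8] 79.5
scene blade 150 [629. 213.] mean [0.3242 0.7824 0.0839] zpct [0.079 0.084 0.089] rect [324.9 782.1] [206.4  11.8] 11.3
sc
[... 2759 characters left out ...]
0.0329] zpct [0.0304 0.0325 0.0367] rect [419.5 464.3] [148.5  80.4] 15.7
side jarspool 762 [326. 221.] mean [0.5849 0.1065 0.0476] zpct [0.0317 0.0478 0.0623] rect [591.3 105.7] [ 12.9 215.5] 79.6
side jarspool 282 [399. 243.] mean [0.753  0.0017 0.0393] zpct [0.0359 0.0394 0.042 ] rect [753.5   2.6] [54.4 53.9] 25.6
side jarspool 93 [242. 271.] mean [ 0.3678 -0.0306  0.0351] zpct [0.0306 0.0349 0.0407] rect [367.1 -26.1] [44.9 27.5] 4.2
side jarspool 632 [378. 327.] mean [ 0.6456 -0.251   0.0475] zpct [0.0319 0.0476 0.0629] rect [ 633.9 -241.8] [ 70.8 135.9] 53.5
side jarspool 612 [263. 447.] mean [ 0.3975 -0.4659  0.0338] zpct [0.0308 0.0339 0.0367] rect [ 398.6 -462.8] [ 92.9 130.7] 76.5
```

View pics/crop.png

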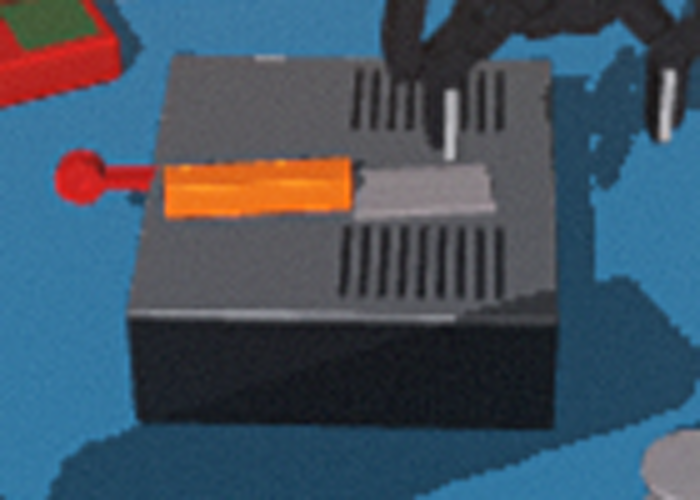

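The crop confirms it: orange handle (crop 163–352,187), grey blade to 495, red tab at (80,177). Next I'll refine with the wrist camera over the holder and over the scraper.

```bash
cat >> h.py <<'E'
from scipy.spatial.transform import Rotation as R
def down(yaw):
    # fingers down, jaws open across heading yaw (deg); matched to start orientation's side
    c,s=np.cos(np.radians(yaw)),np.sin(np.radians(yaw))
    o=state(); best=None
    for sg in (1,-1):
        y=sg*np.array([-s,c,0]); x=np.array([0,0,-1.]); M=np.stack([x,y,np.cross(x,y)],1)
        e=R.from_matrix(M); d=(R.from_euler('xyz',o['orientation'],degrees=True).inv()*e).magnitude()
        if best is None or d<best[0]: best=(d,e)
    return best[1].as_euler('xyz',degrees=True).tolist()
def wcloud():
    s=state(); im,d=get_image('wrist'); c=camera_info('wrist'); K=np.array(c['intrinsics']); T=np.array(c['tool_from_camera'])
    v,u=np.mgrid[:480,:640]; x=(u-K[0,2])/K[0,0]; y=(v-K[1,2])/K[1,1]; th=np.hypot(x,y); k=np.tan(np.minimum(th,1.45))/np.maximum(th,1e-9)
    P=np.stack([x*k*d,y*k*d,d],-1)@T[:3,:3].T+T[:3,3]
    W=P@R.from_euler('xyz',s['orientation'],degrees=True).as_matrix().T+np.array(s['eef_pos'])
    W[(d<=0)|(th>1.4)]=np.nan
    return im,W
E
python3 - <<'E'
from h import *
print(state()['orientation'],camera_info('wrist'))
move_to([0.60,-0.215,0.26],down(9)); im,W=wcloud(); save('w1.png',im); np.savez('w1.npz',im=im,W=W); print(state()['t'],state()['eef_pos'])
move_to([0.56,0.207,0.26],down(-4)); im2,W2=wcloud(); save('w2.png',im2); np.savez('w2.npz',im=im2,W=W2); print(state()['t'],state()['eef_pos'],state()['orientation'])
cv2.imwrite('pics/w12.png',cv2.resize(np.hstack([im,im2]),(800,300))[:,:,::-1])
E
```

```text
[ -86.64606128   89.91410507 -176.64466487] {'intrinsics': array([[371.64829954,   0.        , 325.2373069 ],
       [  0.        , 371.64829954, 241.44786815],
       [  0.        ,   0.        ,   1.        ]]), 'tool_from_camera': array([[-3.33645831e-04, -3.19047469e-01,  9.47738678e-01,
        -1.42504544e-01],
       [ 9.99999935e-01, -2.38313216e-04,  2.71818157e-04,
         1.22666235e-03],
       [ 1.39135757e-04,  9.47738706e-01,  3.19047528e-01,
        -8.24883417e-02],
       [ 0.00000000e+00,  0.00000000e+00,  0.00000000e+00,
         1.00000000e+00]])}
1.0667 [ 0.60087688 -0.21279542  0.25941814]
2.6833 [0.56058368 0.20543977 0.26014308] [132.27556169  89.95963973 -51.83452727]<sys>:0: UserWarning: Gimbal lock detected. Setting third angle to zero since it is not possible to uniquely determine all angles.
```

View pics/w12.png

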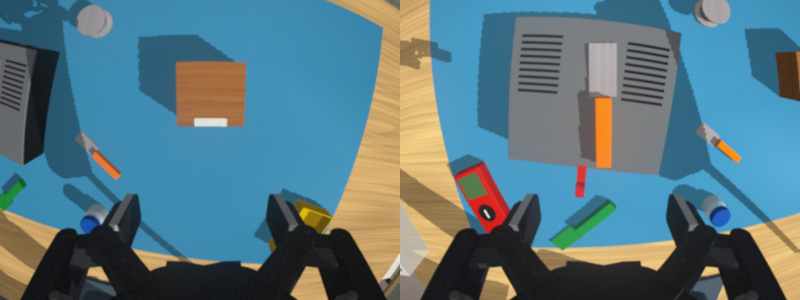

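The left half shows the holder (210,93) with its stripe at (210,122). The right half shows the scraper handle (603,132), blade (602,70) and tab (581,180).

```bash
python3 - <<'E'
from h import *
s=state(); print(s['eef_pos'],s['orientation'])
for n in ('w1','w2'):
    z=np.load(n+'.npz'); im,W=z['im'],z['W']
    H,S,V=cv2.split(cv2.cvtColor(im,cv2.COLOR_RGB2HSV))
    def comp(m,tag,zr,mn=100):
        m=m&(W[...,2]>zr[0])&(W[...,2]<zr[1]); m[330:]=0
        k,l,st,c=cv2.connectedComponentsWithStats(m.astype(np.uint8))
        for i in range(1,k):
            if st[i,4]<mn: continue
            p=W[l==i]
            r=cv2.minAreaRect((p[:,:2]*1000).astype(np.float32))
            print(n,tag,st[i,4],c[i].round(0),'z',np.percentile(p[:,2],[5,50,95]).round(4),'rect',np.round(r[0],1),np.round(r[1],1),round(r[2],1))
    if n=='w1':
        comp((S<60)&(V>150),'stripe',(.055,.08)); comp((H>=3)&(H<=16)&(S>70)|((S<60)&(V>150)),'woodtop',(.058,.075),1000)
    else:
        comp((H>=8)&(H<=16)&(S>190),'handletop',(.088,.105)); comp(((H<=5)|(H>=175))&(S>150),'red',(.05,.11))
        comp((S<70),'cover',(.071,.088),1000); comp((S<60)&(V>118),'blade',(.074,.088))
E
```

```text
[0.56058368 0.20543977 0.26014308] [132.27556169  89.95963973 -51.83452727]
w1 stripe 692 [337. 195.] z [0.0653 0.0665 0.0676] rect [ 617.3 -220.8] [12.8 49.3] 9.2
w1 woodtop 11139 [337. 150.] z [0.0646 0.0659 0.0672] rect [ 657.9 -214.1] [95.1 99.3] 9.3
w2 handletop 2602 [325. 210.] z [0.0946 0.0958 0.097 ] rect [566.  206.4] [20.  97.8] 86.4
w2 red 617 [289. 289.] z [0.075  0.0766 0.0868] rect [488.5 246.6] [12.4 50.3] 79.5
w2 cover 57057 [304. 145.] z [0.0747 0.076  0.0793] rect [618.  222.3] [239.9 219.3] 79.2
w2 blade 44976 [302. 149.] z [0.0747 0.076  0.0797] rect [617.8 222.3] [239.3 218.9] 79.4
```

```bash
cat >> h.py <<'E'
import warnings; warnings.filterwarnings('ignore')
def line(p,v=0.15,ori=None,fix=True):
    """straight line, then correct the residual seen in state()"""
    p=np.array(p,float); servo_line(p.tolist(),v,ori)
    if fix:
        e=p-np.array(state()['eef_pos'])
        if np.linalg.norm(e)>.0008: servo_line((p+e).tolist(),.05,ori)
def rep(tag):
    s=state(); e=R.from_euler('xyz',s['orientation'],degrees=True).as_matrix()
    print(tag,round(s['t'],2),s['eef_pos'].round(4) if hasattr(s['eef_pos'],'round') else s['eef_pos'],'xaxis',e[:,0].round(3),'y',e[:,1].round(3),'F',np.round(s['contact_force'],1),'gap',round(s['finger_gap'],4))
E
python3 - <<'E'
from h import *
command_gripper(.05,50)
o=down(-3.6)
move_to([.588,.205,.14],o); rep('hover')
line([.588,.205,.11],.1,o); rep('a')
line([.588,.205,.080],.06,o); rep('b')
command_gripper(0.0,50); rep('grip')
im,W=cloud('side'); save('grip.png',im)
E
```

```text
hover 3.68 [0.5883 0.2049 0.1407] xaxis [ 0. -0. -1.] y [-0.063 -0.998  0.   ] F [ 0.3 -0.   1.3] gap 0.0498
a 4.38 [0.588  0.2048 0.1096] xaxis [ 0.001  0.    -1.   ] y [-0.063 -0.998 -0.   ] F [0.6 0.3 0.7] gap 0.05
b 5.02 [0.588  0.2048 0.0798] xaxis [-0. -0. -1.] y [-0.063 -0.998  0.   ] F [ 0.3 -0.9 -0.2] gap 0.05
grip 5.38 [0.5883 0.205  0.0806] xaxis [ 0.001  0.    -1.   ] y [-0.063 -0.998 -0.   ] F [-0.1  0.2  4.4] gap 0.0208
```

```bash
python3 - <<'E'
from h import *
line([.588,.205,.20],.12,fix=False); rep('lift')
o=down(9.25)
move_to([.4797,-.2431,.16],o); rep('pre')
im,W=wcloud(); save('w3.png',im); np.savez('w3.npz',im=im,W=W)
H,S,V=cv2.split(cv2.cvtColor(im,cv2.COLOR_RGB2HSV))
def comp(m,tag,zr,mn=100):
    m=m&(W[...,2]>zr[0])&(W[...,2]<zr[1])
    k,l,st,c=cv2.connectedComponentsWithStats(m.astype(np.uint8))
    for i in range(1,k):
        if st[i,4]<mn: continue
        p=W[l==i]; r=cv2.minAreaRect((p[:,:2]*1000).astype(np.float32))
        A=np.c_[p[:,:2]-p[:,:2].mean(0),np.ones(len(p))]; g=np.linalg.lstsq(A,p[:,2],rcond=None)[0]
        print(tag,st[i,4],c[i].round(0),'z',np.percentile(p[:,2],[5,50,95]).round(4),'rect',np.round(r[0],1),np.round(r[1],1),round(r[2],1),'slope',g.round(3))
comp((H>=8)&(H<=16)&(S>190),'handle',(.12,.2)); comp((S<70)&(V>90),'blade',(.14,.18))
comp((S<60)&(V>150),'stripe',(.055,.08)); comp((H>=3)&(H<=16)&(S>70)|((S<60)&(V>150)),'woodtop',(.058,.075),1000)
cv2.imwrite('pics/w3.png',im[:,:,::-1])
E
```

```text
lift 6.58 [0.5875 0.205  0.1992] xaxis [-0.001 -0.    -1.   ] y [-0.063 -0.998  0.001] F [ 0.5  0.1 -2.1] gap 0.0207
pre 8.28 [ 0.4805 -0.2421  0.1599] xaxis [ 0.  0. -1.] y [ 0.162 -0.987 -0.   ] F [ 0.1 -0.  -1.8] gap 0.0206
handle 6568 [326. 352.] z [0.1743 0.1752 0.1761] rect [ 467.9 -243.8] [78.5 21.5] 9.0 slope [-0.001  0.     0.175]
blade 17987 [326. 166.] z [0.1581 0.1592 0.1602] rect [ 543.5 -231.8] [76.3 38.1] 9.1 slope [-0.001  0.     0.159]
blade 147 [289. 306.] z [0.1651 0.1717 0.1788] rect [ 490.4 -225.8] [1.7 4.9] 9.7 slope [1.57  0.426 0.172]
blade 112 [362. 304.] z [0.1648 0.1705 0.1773] rect [ 494.9 -254.1] [1.6 4.7] 10.1 slope [ 2.404 -0.143  0.17 ]
stripe 1460 [328.  36.] z [0.065  0.0664 0.0677] rect [ 617.4 -220.8] [13.2 48.3] 8.8 slope [0.013 0.001 0.066]
woodtop 7584 [327.  24.] z [0.0644 0.066  0.0673] rect [ 627.2 -219.1] [34.6 99.6] 9.8 slope [0.018 0.002 0.066]
```

View pics/w3.png

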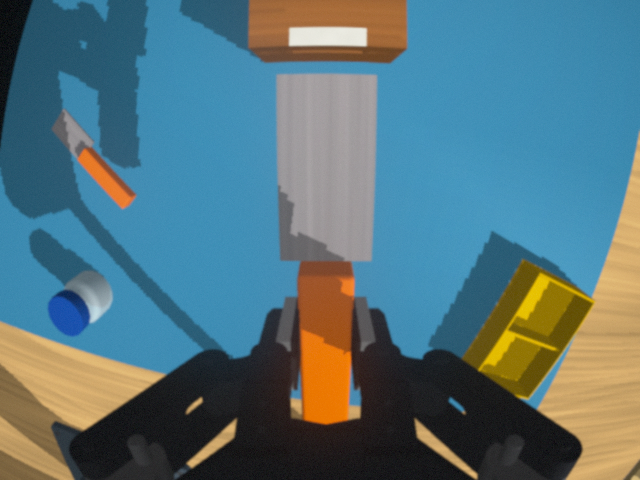

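The scraper is held level and centred: blade (326,166), holder stripe (328,36). I'll insert it now.

```bash
python3 - <<'E'
from h import *
o=down(9.25); M=np.array([.6114,-.2218]); ax=np.array([.987,.1607]); z=.0477
P=lambda a,zz=z:[*(M+ax*a),zz]
line(P(-.127,.10),.12,o); line(P(-.127),.08,o); rep('pre')
for a,v in ((-.095,.06),(-.06,.06),(-.030,.06),(-.0275,.02)):
    line(P(a),v,o); rep(a)
    if np.linalg.norm(state()['contact_force'])>15: break
save('ins.png',get_image('side')[0])
E
```

```text
pre 9.78 [ 0.4862 -0.2425  0.048 ] xaxis [ 0. -0. -1.] y [ 0.161 -0.987  0.   ] F [ 0.8  0.  -1.6] gap 0.0204
-0.095 10.46 [ 0.5174 -0.237   0.0476] xaxis [-0.001 -0.    -1.   ] y [ 0.161 -0.987 -0.   ] F [-0.3 -1.2 -1.6] gap 0.0205
-0.06 11.19 [ 0.5518 -0.2315  0.0475] xaxis [-0.001  0.    -1.   ] y [ 0.161 -0.987 -0.   ] F [-0.3 -0.6 -1.3] gap 0.0206
-0.03 11.84 [ 0.5816 -0.2266  0.0475] xaxis [-0.001 -0.    -1.   ] y [ 0.161 -0.987 -0.   ] F [-0.6 -0.2 -1.6] gap 0.0212
-0.0275 12.12 [ 0.5842 -0.2263  0.0477] xaxis [-0.  0. -1.] y [ 0.161 -0.987 -0.   ] F [-1.8 -0.9 -1.7] gap 0.0207
```

```bash
python3 - <<'E'
from h import *
o=down(9.25); M=np.array([.6114,-.2218]); ax=np.array([.987,.1607])
P=lambda a,zz:[*(M+ax*a),zz]
for a in (-.0265,-.0255,-.0245,-.0235,-.0225):
    line(P(a,.0475),.03,o,fix=False); rep(a)
    if state()['contact_force'][0]<-5: break
line(P(a-.001,.0455),.03,o,fix=False); rep('low')
command_gripper(.05); wait(.3); rep('open')
p=state()['eef_pos']; line([p[0],p[1],.17],.15,o,fix=False)
q=M-ax*.08
move_to([*q,.2],o); rep('up')
im,W=wcloud(); save('w4.png',im)
H,S,V=cv2.split(cv2.cvtColor(im,cv2.COLOR_RGB2HSV))
m=(H>=8)&(H<=16)&(S>190)&(W[...,2]>.05)&(W[...,2]<.07)&(np.hypot(W[...,0]-.56,W[...,1]+.23)<.09)
k,l,st,c=cv2.connectedComponentsWithStats(m.astype(np.uint8)); i=1+np.argmax(st[1:,4]); p=W[l==i]
r=cv2.minAreaRect((p[:,:2]*1000).astype(np.float32)); print(r,np.percentile(p[:,2],[5,50,95]),((p[:,:2]-M)@ax).max(),((p[:,:2]-M)@ax).min(),np.median((p[:,:2]-M)@[-ax[1],ax[0]]))
E
```

```text
-0.0265 12.42 [ 0.5849 -0.2262  0.0474] xaxis [-0.001 -0.    -1.   ] y [ 0.161 -0.987 -0.   ] F [-1.4 -1.  -0.7] gap 0.0208
-0.0255 12.67 [ 0.5849 -0.2262  0.0474] xaxis [-0.002  0.    -1.   ] y [ 0.16  -0.987 -0.001] F [-4.7 -0.3  1.9] gap 0.0206
-0.0245 12.92 [ 0.5849 -0.2262  0.0473] xaxis [-0.004  0.    -1.   ] y [ 0.16  -0.987 -0.001] F [-7.7 -1.   2.6] gap 0.0211
low 13.17 [ 0.5849 -0.2263  0.0452] xaxis [-0.002  0.    -1.   ] y [ 0.16  -0.987 -0.   ] F [-5.1 -1.9 -0.4] gap 0.0206
open 13.86 [ 0.5863 -0.2259  0.0455] xaxis [ 0. -0. -1.] y [ 0.161 -0.987  0.   ] F [ 0.1 -0.6  0.7] gap 0.05
up 15.2 [ 0.5315 -0.235   0.2001] xaxis [-0.  0. -1.] y [ 0.159 -0.987 -0.   ] F [0.4 0.5 0.1] gap 0.0501
((562.560546875, -229.85479736328125), (96.13288116455078, 19.042522430419922), 8.82828426361084) [0.05877377 0.05990395 0.06104331] -0.0014795325553568803 -0.09752239663543186 8.860602305384e-05
```

View pics/w4.png

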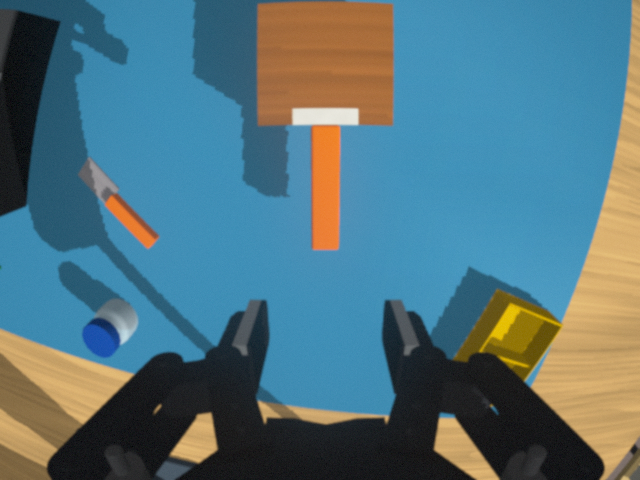

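The scraper is seated: shoulder at the block face (325,127), handle top at z 0.060, lateral error about 0. Next is the tab.

```bash
python3 - <<'E'
from h import *
ax=np.array([np.cos(np.radians(-10.6)),np.sin(np.radians(-10.6))]); T=np.array([.4725,.2495])
o=down(-10.6)
move_to([*T,.16],o); rep('hover')
line([*T,.10],.12,o); line([*T,.054],.08,o); rep('at')
command_gripper(0.0,40); wait(.2); rep('grip')
save('tab.png',get_image('side')[0])
if state()['finger_gap']>.009:
    p0=np.array(state()['eef_pos'])
    f=lambda t: np.r_[ax*(-.258*np.cos(t)+.003*np.sin(t)),.258*np.sin(t)+.003*np.cos(t)]
    for d in (4,8,14):
        t=np.radians(d); servo_line((p0+f(t)-f(0)).tolist(),.06,o); rep(d)
    np.save('p0.npy',p0)
im,W=cloud('side'); save('tab2.png',im)
cv2.imwrite('pics/tab12.png',cv2.resize(im[110:260,220:420],(800,600),interpolation=2)[:,:,::-1])
E
```

```text
hover 17.03 [0.4732 0.2485 0.1601] xaxis [ 0.001 -0.    -1.   ] y [-0.185 -0.983  0.   ] F [ 1.4  0.7 -0.1] gap 0.0502
at 18.41 [0.4727 0.2495 0.0542] xaxis [ 0.  0. -1.] y [-0.184 -0.983 -0.   ] F [ 0.6 -0.1 -0.8] gap 0.05
grip 19.02 [0.4726 0.2491 0.0545] xaxis [ 0.  0. -1.] y [-0.184 -0.983 -0.   ] F [-1.  -2.   6.3] gap 0.0131
4 19.52 [0.4736 0.249  0.0728] xaxis [ 0.001  0.    -1.   ] y [-0.184 -0.983 -0.   ] F [ 1.3 -1.5 -2. ] gap 0.0133
8 19.98 [0.4757 0.2486 0.0907] xaxis [ 0.001  0.    -1.   ] y [-0.184 -0.983 -0.   ] F [ 2.2 -1.9 -1.6] gap 0.0135
14 20.57 [0.4811 0.2475 0.117 ] xaxis [ 0.001  0.    -1.   ] y [-0.184 -0.983 -0.   ] F [ 2.3 -1.2 -2.9] gap 0.0132
```

View pics/tab12.png

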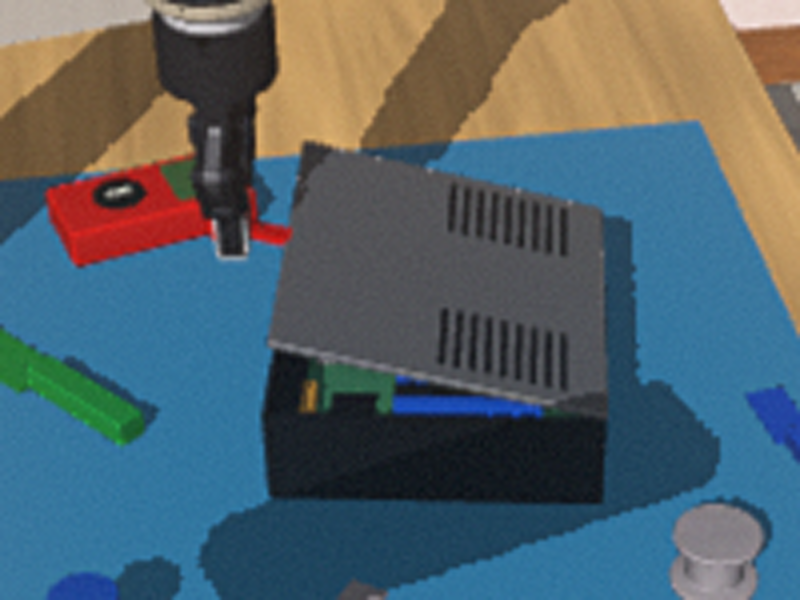

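The cover is rising with the tab gripped at (233,235). I'll continue along the arc to 50°, then measure the cover angle.

```bash
python3 - <<'E'
from h import *
ax=np.array([np.cos(np.radians(-10.6)),np.sin(np.radians(-10.6))]); o=down(-10.6); p0=np.load('p0.npy')
f=lambda t: np.r_[ax*(-.258*np.cos(t)+.003*np.sin(t)),.258*np.sin(t)+.003*np.cos(t)]
for d in (20,26,32,38,44,50):
    servo_line((p0+f(np.radians(d))-f(0)).tolist(),.06,o); rep(d)
    if state()['finger_gap']<.009 or np.linalg.norm(state()['contact_force'])>25: break
wait(.8); rep('hold')
im,W=cloud('side'); save('end.png',im)
H,S,V=cv2.split(cv2.cvtColor(im,cv2.COLOR_RGB2HSV))
# cover plane: grey points in the cover's swept box
c=np.array([.618,.2223]); a=(W[...,:2]-c)@ax; b=(W[...,:2]-c)@[-ax[1],ax[0]]
m=(S<70)&(V>50)&(abs(b)<.11)&(a>-.03)&(a<.1)&(W[...,2]>.085)&(W[...,2]<.27)
q=np.c_[a[m],W[...,2][m]]; s=np.polyfit(q[:,0],q[:,1],1); r=abs(q[:,1]-np.polyval(s,q[:,0])); s=np.polyfit(*q[r<.015].T,1)
print('cover deg',np.degrees(np.arctan(-s[0])),m.sum(),(r<.015).sum())
M=np.array([.6114,-.2218]); hx=np.array([.987,.1607]); k=(H>=8)&(H<=16)&(S>190)&(W[...,2]>.05)&(W[...,2]<.07)&(np.hypot(W[...,0]-.56,W[...,1]+.23)<.09)
print('handle',k.sum(),((W[k][:,:2]-M)@hx).max(),np.median(W[k][:,2]))
cv2.imwrite('pics/endv.png',cv2.resize(im[60:360,220:620],(800,600),interpolation=2)[:,:,::-1])
E
```

```text
20 21.23 [0.4892 0.246  0.1428] xaxis [ 0.001  0.    -1.   ] y [-0.184 -0.983 -0.   ] F [ 2.9 -2.7 -2.9] gap 0.0134
26 21.82 [0.4997 0.2441 0.1673] xaxis [ 0.  0. -1.] y [-0.184 -0.983 -0.   ] F [ 3.1 -2.3 -3.9] gap 0.013
32 22.43 [0.5127 0.2416 0.1908] xaxis [ 0.  0. -1.] y [-0.184 -0.983 -0.   ] F [ 1.9 -3.  -3.5] gap 0.0137
38 23.02 [0.5283 0.2386 0.2129] xaxis [ 0.  0. -1.] y [-0.184 -0.983 -0.   ] F [ 1.1 -3.  -2.2] gap 0.0132
44 23.62 [0.5461 0.2353 0.233 ] xaxis [ 0.001  0.    -1.   ] y [-0.184 -0.983 -0.   ] F [ 0.5 -4.4 -3.5] gap 0.0134
50 24.23 [0.5658 0.2316 0.2512] xaxis [ 0.001 -0.    -1.   ] y [-0.184 -0.983 -0.   ] F [ 0.7 -4.3 -3.5] gap 0.013
hold 25.02 [0.5657 0.2316 0.2511] xaxis [ 0.001 -0.    -1.   ] y [-0.184 -0.983  0.   ] F [ 1.2 -5.7 -3.9] gap 0.0135
cover deg 49.93328779971965 2092 2092
handle 492 -0.00500576241971408 0.05881473220864754
```

View pics/endv.png

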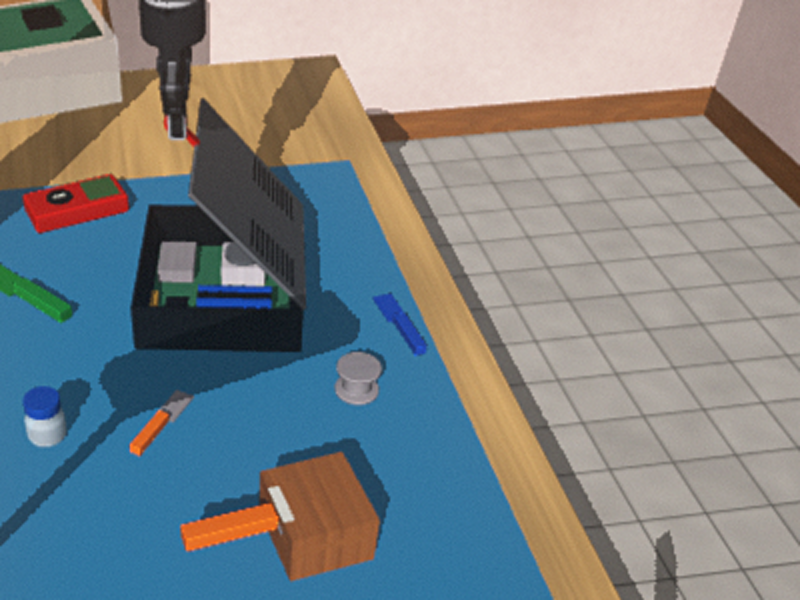

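The cover is held at 49.9° by the tab (178,128), the scraper sits in the slot (275,515), and the bystanders look undisturbed. Handing in.

```bash
python3 -c "
from h import *
rep('pre'); finish_job()"
```

```text
pre 25.07 [0.5657 0.2316 0.2511] xaxis [ 0.001 -0.    -1.   ] y [-0.184 -0.983  0.   ] F [ 1.7 -5.8 -3.3] gap 0.0136
the job is handed in; nothing more can be done
```

The job is handed in at t ≈ 25 s. The scraper is in the holder and released, and the gripper is still holding the cover by its red tab, about 50° open.

- **Scraper:** I took the large orange one off the cover and slid it in until it pressed the block with about 8 N. After release, the wrist camera put the shoulder 1.5 mm from the block, with a sideways error of about 0.1 mm and the handle top at z 0.060. The last side view put the shoulder at 5 mm. The two cameras disagree by a few millimetres, but both are inside the 12 mm limit.
- **Cover:** A plane fit to the last side view gave 49.9° open, with the arm still and a finger gap of 13.5 mm on the 14 mm tab. The wrist force was about 7 N, part of it a sideways (y) load that grew to nearly 6 N during the lift. I did not chase that load.
- **Bystanders:** The jar, spool and multimeter look unmoved in the last side view. The tray is outside that final crop. The arm never went near it, but I did not measure any of the four again.

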